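Shift the turntable gearbox to continuous turning

ROBOT

A 6-joint arm with a two-finger parallel gripper is mounted at the origin on the work surface. World frame = base frame: x ahead of the robot, y to its left, z up, the work surface at z = 0. Lengths are in m, angles in rad, forces in N, time in s.
With the tool pointing down it reaches from about 0.25 to 0.775 m from the base axis. Payload 4 kg.
Tool frame: the origin (TCP) lies at the very end of the fingers, on their centre line; the grasp point (between the pads) lies 19 mm behind it; z points along the fingers, y is the line along which they close (so a half turn about z gives the same grasp; the last joint's range is limited). The gripper opens to 85 mm and grips with 20 to 120 N. Pads are 22 mm wide; open, the fingers measure 114 mm over their backs; the gripper's body (76 mm by 85 mm) begins 54 mm behind the grasp point. The pads swing forward as they close: fully open they stand 13 mm farther back than shut.
Start: joints at [1.088, 0.087, 1.371, -0, 1.684, -0.103], TCP at [0.204, 0.511, 0.231] pointing down, gripper open.
Joint ranges: [-3.1, 3.1], [-0.76, 2.03], [0.27, 2.55], [-1.08, 4.22], [0.17, 2.65], [-2.57, 2.57]. Speed limits (rad/s): [2.79, 2.79, 3.14, 3.14, 3.14, 3.14].

INTERFACE

Orientations are given as a unit quaternion [w, x, y, z].
In Python, from rig import env, vision, search_frame, outline_of gives the robot as it stands. The module is installed in compiled form; this text tells all that it offers.
- The arm moves only by the tool play_rows, never from a script. Its argument "targets" is a list of rows, each an object with "xyz": the shift along the tool's x, y, z in mm, a list of three; "twist": the turn, a rotation vector about the tool's x, y, z in rad, a list of three; "grip": the opening, from 0 (shut) to 1 (fully open). In form: [{"xyz": [tx, ty, tz], "twist": [wx, wy, wz], "grip": grip}, ...]. A call has 1 to 5 rows; each row is the pose to reach, as a shift and turn from the pose commanded when the call began, along the tool's axes at that moment; what a row does not reach only later rows make up. A row lasts 1/10 s, in which the tool goes at most 50 mm and 8.59 degrees, less where a joint would pass 70% of its speed; a pose out of reach is approached as far as the arm can. A call with a gripper value outside its range is refused whole. The fingers move at their own pace and stop on an object; the grip force is fixed at half the most. Time passes only in rows, so rows that repeat a pose let the fingers close. It gives the time, the measured TCP pose, the force, the opening and the grip force at its end, in the units of the state.
- env.sense(): the state, without advancing time (a new reading comes with each control period).
- vision.camera(name): name is "scene" or "side" or "wrist"; returns a dict with "image" (420x560x3 uint8, red, green, blue), "fx", "fy", "cx", "cy" (pixels), "distortion" ([k1, k2, p1, p2, k3] as OpenCV has them; the pictures are not rectified), "pose" (4x4, takes a point from camera to world coordinates); the wrist camera has in their place "mount" (4x4, takes a point from camera to tool coordinates, whose origin is the TCP and whose axes are the flange's). Camera axes: x right, y up, looking along -z (the intrinsics and any distortion apply to the point x, -y, -z); pixel columns grow to the right and rows downward; lengths in m; the calibration is good to about 2 mm. A picture is of the moment at which its call begins: read the wrist's pose just before it. There is no depth.
- env.finish_job(): hands the job in; it is judged then, once.
Trained networks look in a picture, given as the dict that the camera call returned (one of the last four; its "shot" number tells which), for a name from the list of things; names that differ only in an ending like _2 or _b are one class to them, and where a whole thing is asked for, a point or a joint stands for the part that bears it (a point fixed in the world has none). Each returns a list of dicts, best first, with "conf" (0 to 1); they miss things now and then, are a little off and sometimes report something else, mostly with a low value. They report only what shows in the picture. A call takes as long as a camera call.
- search_frame(picture, label): "bbox" ([left, top, right, bottom] in pixels, round what is visible of it).
- outline_of(picture, label): "mask" (420x560 bool, what is visible of it) and "bbox" ([left, top, right, bottom] in pixels, round what is visible of it).
The state is a dict: "t": time; "q": joint angles; "joint_vel": joint speeds; "joint_torque": joint torques, N m; "tool_pos": TCP position; "tcp_rot": TCP orientation; "force": force on the tool from outside, world axes, zero at the start; "wrist_torque": the same for the moment, N m; "width": finger opening in m; "finger_force": force on a finger pad.
Only numpy, scipy, OpenCV 4.12 (cv2) and the standard library are available. Lean on these libraries where they do the work, as an engineer would, in place of code of your own. Each camera call takes 0.05 s, during which the arm holds its last target. There are 200 camera calls.

TASK

Set the turntable's gearbox to continuous turning: with the fingers shut, push the gear lever by its black grip out of the left side of the H-gate, across the middle channel and fully home into the right-hand slot that is marked with the raised ring, without running it into the slot marked with the bar on the way. Only push the lever, gently and without forcing it against the gate or taking the grip between the fingers; leave the cups, bowl and other things around it where they are, and finish clear of everything.

Things in the scene. Friction and masses are not known exactly. Their poses are not given: they have to be found in the camera images.
- gearbox: grey gearbox fixed to the table, flat top 100 mm above the table. Origin on the table under the centre of the H-shaped gate in its top; x points away from the robot ('far'), y to the left. The housing reaches 100 mm from the origin to either side along x, 185 mm to the left (+y), with a motor on to 230 mm, and 95 mm to the right (-y).
- gate (a point): centre of the H-gate, level with the gearbox's top. Two slots (columns) run along the gearbox's x, centre lines 18 mm left (+y) and 18 mm right (-y) of this point, 15 mm wide, reaching 30 mm to the far and near sides. Only a cross channel along y through this point, 15 mm wide, joins them; the tongues between have 4 mm rounded corners. Four slot ends: far and near left, far and near right.
- grip (a point): middle of the lever's black grip, an upright rounded rod 26 mm thick, 66 mm long. Below it a 10 mm stem goes through the gate to a pivot 15 mm above the table under the gate's centre, 145 mm from this point (so 160 mm above the table when upright). The lever resists with about 1.5 N at the grip and stays where left: no spring, no detent. It starts anywhere along the left column.
- lever_side (a joint): sideways tilt of the lever, rad: + leans left (gearbox +y), 0 is midway. About +0.22 (0.19 to 0.25) in the left column, -0.22 (-0.25 to -0.19) in the right one; stops at +-0.251. The grip is 145 mm * sin(tilt) off centre.
- lever_fore (a joint): fore-and-aft tilt of the lever, rad: + leans away from the robot (gearbox +x), 0 is in line with the cross channel (the stem passes along the channel within about +-0.03), -0.30 and +0.30 are hard stops, home in the near and the far slots. The grip is 145 mm * sin(tilt) off centre.
- ring_mark: raised dark steel ring (a plain circle, 25 mm across, 4 mm high) on the gearbox's top just past the end of one of the two right-hand slots, 55 mm from the gate's centre along x: it marks that slot as continuous turning. Either the far right or the near right slot has it. Origin at its centre, on the top.
- bar_mark: raised dark steel straight bar (34 x 8 x 4 mm) just past the end of the other right-hand slot (step-by-step turning). Origin at its centre, on the top.
- cup_deck: clear open cup, 56 mm wide, 40 mm high, standing on the gearbox's top left of the gate. Origin at its underside. Not part of the job.
- cup_table: clear open cup, 56 mm wide, 40 mm high, on the table between robot and gearbox. Origin at its underside. Not part of the job.
- bowl: dark red bowl, 116 mm wide, 62 mm high, on the table right of the gearbox. Origin at its underside. Not part of the job.
- screwdriver: screwdriver lying on the table beyond the gearbox. Origin at its underside. Not part of the job.
- servo: small black servo motor, 55 x 20 x 44 mm, on the table left of the gearbox. Origin at its underside. Not part of the job.
- offcut: wooden offcut, 90 x 60 x 18 mm, on the table beyond and right of the gearbox. Origin at its underside. Not part of the job.
- bracket: aluminium angle bracket, 50 x 30 x 44 mm, on the table beyond and left of the gearbox. Origin at its underside. Not part of the job.

How it is judged:
By the outcome, as a careful person would: the job done as asked, in the order asked, and still so for the second after the job is handed in, with the robot touching nothing.
It also fails if it takes over 56 s, if anything falls off the work surface, if the arm or the gripper's body presses on something with over 40 N, if the wrist force passes 120 N, or if a joint passes its speed limit or range.

## Working session

There is one attempt and no reset: what is moved stays moved. The work goes in short steps, Python scripts to look and compute and a tool call to move; the robot and the scene stay as the last step left them, time stands still between calls to the robot, and variables do not carry over. Pictures are saved under pics/ and viewed, at most 10 in all, crops included, and the job is handed in when it is done.

Besides the shell and the picture viewer there is one more tool, called after ">>>" as name(argument=value, ...), one argument or row to a line, values as JSON. play_rows: Moves the arm, as the interface text tells. Its arguments: {"type":"object","properties":{"targets":{"type":"array"}},"required":["targets"]}

```bash
mkdir -p pics
cat > h.py <<'E'
import numpy as np, cv2
from rig import env, vision, search_frame, outline_of
from scipy.spatial.transform import Rotation as R
def K(c): return np.array([[c['fx'],0,c['cx']],[0,c['fy'],c['cy']],[0,0,1.]])
def pose(c,s=None):
    if 'pose' in c: return np.array(c['pose'])
    T=np.eye(4);w,x,y,z=s['tcp_rot'];T[:3,:3]=R.from_quat([x,y,z,w]).as_matrix();T[:3,3]=s['tool_pos'];return T@np.array(c['mount'])
def ray(c,uv,T):
    p=cv2.undistortPoints(np.array([[uv]],float),K(c),np.array(c['distortion'],float))[0,0]
    d=T[:3,:3]@np.array([p[0],-p[1],-1]);return T[:3,3],d/np.linalg.norm(d)
def onz(c,uv,T,z):
    o,d=ray(c,uv,T);return o+d*(z-o[2])/d[2]
def proj(c,P,T):
    q=(np.atleast_2d(P)-T[:3,3])@T[:3,:3]; q=q*[1,-1,-1]
    return cv2.projectPoints(q,np.zeros(3),np.zeros(3),K(c),np.array(c['distortion'],float))[0][:,0]
def tri(rs):
    A=0;b=0
    for o,d in rs:
        M=np.eye(3)-np.outer(d,d);A=A+M;b=b+M@o
    return np.linalg.solve(A,b)
def save(c,n,crop=None,f=1):
    im=c['image'][:,:,::-1]
    if crop: l,t,r,b=crop;im=im[t:b,l:r]
    cv2.imwrite('pics/'+n,cv2.resize(im,None,fx=f,fy=f,interpolation=cv2.INTER_CUBIC))
E
python3 - <<'E'
from h import *
np.set_printoptions(precision=3,suppress=True)
s=env.sense();print(s['t'],s['tool_pos'],s['tcp_rot'],s['force'])
for n in ['scene','side','wrist']:
    c=vision.camera(n);T=pose(c,s);save(c,n+'0.png');print(n,T[:3,3],-T[:3,2])
    for l in ['gearbox','grip','ring_mark','bar_mark','cup_deck','cup_table','bowl']:
        for r in search_frame(c,l)[:2]:
            b=r['bbox'];print(l,round(r['conf'],2),np.array(b),onz(c,[(b[0]+b[2])/2,(b[1]+b[3])/2],T,0.16 if l=='grip' else 0.104))
E
cd pics; python3 -c "
import cv2,numpy as np
a=[cv2.imread(f'{n}0.png') for n in ['scene','side']]
cv2.imwrite('both.png',cv2.resize(np.vstack(a),(400,600))) "
```

```text
0.0 [0.204 0.51  0.23 ] [-0.     0.189  0.982 -0.001] [ 0.375 -0.524 -0.354]
scene [ 1.029 -0.343  0.654] [-0.57   0.485 -0.663]
gearbox 0.84 [192.8 167.6 365.5 318.8] [ 0.622 -0.004  0.104]
grip 0.93 [276.7 191.8 299.  228.9] [0.607 0.028 0.16 ]
grip 0.52 [195.3 312.7 233.2 370.4] [ 0.752 -0.228  0.16 ]
ring_mark 0.61 [234.  208.2 248.1 216.5] [ 0.503 -0.009  0.104]
ring_mark 0.15 [345.6 187.8 359.7 198.7] [0.606 0.219 0.104]
bar_mark 0.43 [271.2 237.3 281.4 246.1] [ 0.615 -0.006  0.104]
cup_deck 0.72 [276.6 192.4 296.3 232.3] [0.563 0.064 0.104]
cup_deck 0.71 [300.8 169.8 330.1 194.8] [0.525 0.182 0.104]
cup_table 0.58 [235.1 185.5 253.5 195.2] [0.448 0.039 0.104]
bowl 0.66 [132.2 253.5 192.3 307.7] [ 0.564 -0.221  0.104]
side [0.285 0.766 0.929] [ 0.248 -0.636 -0.73 ]
gearbox 0.78 [219.5 174.5 334.4 298.1] [0.536 0.122 0.104]
grip 0.62 [259.5 184.7 282.9 210.4] [0.579 0.055 0.16 ]
grip 0.16 [234.7 301.9 259.3 316.2] [0.503 0.364 0.16 ]
ring_mark 0.56 [256.8 227.5 283.4 258.1] [0.544 0.148 0.104]
ring_mark 0.38 [305.6 203.6 312.1 213.2] [0.495 0.003 0.104]
bar_mark 0.61 [306.5 159.6 345.4 191.2] [ 0.492 -0.137  0.104]
cup_deck 0.62 [254.8 228.7 281.7 260.7] [0.546 0.155 0.104]
cup_table 0.56 [325.7 251.7 345.4 273.3] [0.379 0.144 0.104]
cup_table 0.45 [259.4 186.2 276.5 209.2] [0.608 0.007 0.104]
bowl 0.69 [306.7 158.2 347.  191. ] [ 0.491 -0.141  0.104]
wrist [0.137 0.537 0.372] [ 0.261 -0.106 -0.959]
```

View pics/scene0.png

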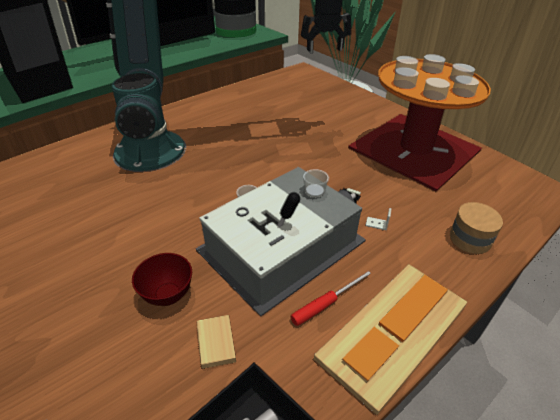

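View pics/side0.png

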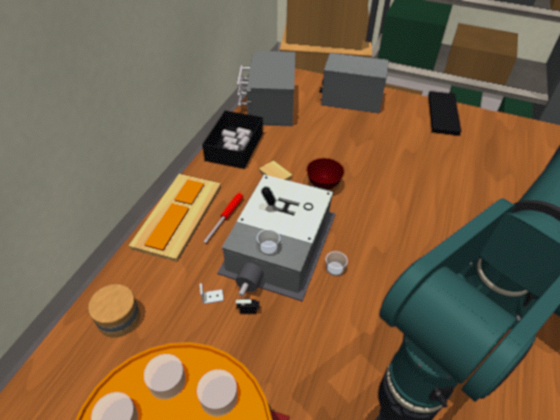

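The H-gate's ring is near the robot (scene px 241,212) and the bar is far (276,241). The lever stands in the left column, leaning far. I'll move above the gate for a close look.

>>> play_rows(
  targets=[
    {"xyz": [-40,-28,-14],"twist": [0,0,-0.08],"grip": 0},
    {"xyz": [-80,-56,-28],"twist": [0,0,-0.16],"grip": 0},
    {"xyz": [-120,-84,-42],"twist": [0,0,-0.24],"grip": 0},
    {"xyz": [-160,-112,-56],"twist": [0,0,-0.32],"grip": 0},
    {"xyz": [-200,-140,-70],"twist": [0,0,-0.381],"grip": 0},
  ],
)

```text
t: 1.7
tool_pos: [0.3362, 0.3082, 0.301]
tcp_rot: [0.0, -0.002, 1.0, 0.0]
force: [1.1, 0.8, 0.6]
width: 0.012
finger_force: 0.0
```

>>> play_rows(
  targets=[
    {"xyz": [-22,-36,0],"twist": [0,0,0],"grip": 0},
    {"xyz": [-44,-72,0],"twist": [0,0,0],"grip": 0},
    {"xyz": [-66,-108,0],"twist": [0,0,0],"grip": 0},
    {"xyz": [-90,-144,0],"twist": [0,0,0],"grip": 0},
    {"xyz": [-112,-180,0],"twist": [0,0,0],"grip": 0},
  ],
)

```text
t: 2.2
tool_pos: [0.4486, 0.1283, 0.3005]
tcp_rot: [0.0, -0.001, 1.0, 0.0]
force: [0.8, 1.0, 0.6]
width: 0.0001
finger_force: 0.0
```

>>> play_rows(
  targets=[
    {"xyz": [-20,-36,0],"twist": [0,0,0],"grip": 0},
    {"xyz": [-40,-72,0],"twist": [0,0,0],"grip": 0},
    {"xyz": [-60,-98,0],"twist": [0,0,0],"grip": 0},
    {"xyz": [-82,-118,0],"twist": [0,0,0],"grip": 0},
    {"xyz": [-82,-118,0],"twist": [0,0,0],"grip": 0},
  ],
)

```text
t: 2.7
tool_pos: [0.5317, 0.0093, 0.2989]
tcp_rot: [-0.001, 0.002, 1.0, -0.0]
force: [-0.3, 0.7, -0.8]
width: 0.0
finger_force: 0.0
```

Run:
```python
from h import *
np.set_printoptions(precision=3,suppress=True)
s=env.sense();print(s['t'],s['tool_pos'],s['tcp_rot'],s['force'],s['width'])
c=vision.camera('wrist');T=pose(c,s);save(c,'w1.png');np.save('T1.npy',T)
print(T[:3,3])
for l in ['gearbox','grip','ring_mark','bar_mark','cup_deck','cup_table']:
    for r in search_frame(c,l)[:2]:
        b=r['bbox'];print(l,round(r['conf'],2),np.array(b),onz(c,[(b[0]+b[2])/2,(b[1]+b[3])/2],T,0.16 if l=='grip' else 0.104))
for u in [(0,0),(560,0),(0,420),(560,420)]: print(onz(c,u,T,.1))
```

```text
2.7 [0.532 0.009 0.299] [-0.001  0.002  1.    -0.   ] [-0.318  0.731 -0.798] 2.871891974240666e-05
[0.46  0.01  0.441]
gearbox 0.92 [176.5  76.4 521.7 301.7] [0.54  0.074 0.104]
grip 0.77 [296.4 218.3 344.9 294.3] [0.583 0.043 0.16 ]
grip 0.52 [296.2 217.4 344.4 296.7] [0.584 0.043 0.16 ]
ring_mark 0.97 [248.2 130.9 280.2 160.6] [ 0.5   -0.004  0.104]
ring_mark 0.68 [252.  251.6 278.2 264.7] [ 0.609 -0.004  0.104]
bar_mark 0.57 [295.6 219.2 344.4 297.7] [0.61  0.049 0.104]
cup_deck 0.7 [417.  170.3 495.2 231.5] [0.552 0.176 0.104]
cup_table 0.79 [329.6   0.  385.8  53.9] [0.402 0.075 0.104]
[ 0.376 -0.226  0.1  ]
[0.377 0.247 0.1  ]
[ 0.822 -0.324  0.1  ]
[0.824 0.344 0.1  ]
```

View pics/w1.png

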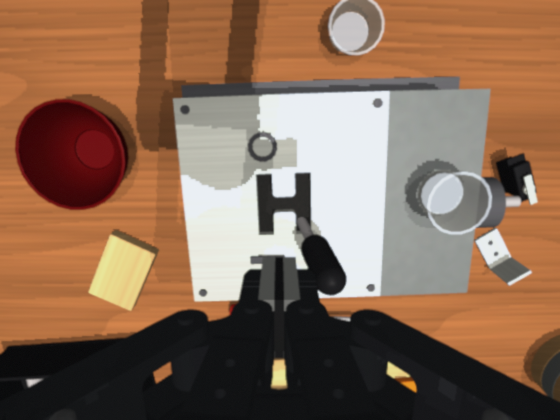

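Wrist picture: ring at px (264,146) near-right, bar at about (265,258) far-right, H centre at about (284,204). The grip runs (310,240)–(330,285), so the lever leans far-left. Next I'll get the yaw and lever angles.

Run:
```python
from h import *
from scipy.optimize import least_squares
np.set_printoptions(precision=4,suppress=True)
s=env.sense();c=vision.camera('wrist');T=pose(c,s)
for n,u in dict(ring=(263.5,146),H=(284,204),scr_nl=(185,109),scr_nr=(378,103),scr_fl=(203,293),scr_fr=(371,288)).items(): print(n,onz(c,u,T,.1)[:2])
m=outline_of(c,'grip')[0]['mask'];v,u=np.nonzero(m);print('grip mask centroid',u.mean(),v.mean())
# H dark blob
g=c['image'].max(2);d=((g<70)&~m).astype(np.uint8);d[:, :240]=0;d[:,330:]=0;d[:165]=0;d[245:]=0
n,l,st,ce=cv2.connectedComponentsWithStats(d)
for i in range(1,n):
    if st[i,4]>100: print(st[i],ce[i])
cams=[(c,T,(u.mean(),v.mean()))]
for nme in ['scene','side']:
    k=vision.camera(nme);r=outline_of(k,'grip')
    if r:
        vv,uu=np.nonzero(r[0]['mask']);print(nme,r[0]['conf'],r[0]['bbox']);cams.append((k,pose(k),(uu.mean(),vv.mean())))
P=tri([ray(k,u,t) for k,t,u in cams]);print('grip',P,[proj(k,P,t)[0]-u for k,t,u in cams])
```

```text
ring [ 0.4997 -0.0009]
H [0.5543 0.018 ]
scr_nl [ 0.4669 -0.0703]
scr_nr [0.4614 0.1005]
scr_fl [ 0.649  -0.0643]
scr_fr [0.6431 0.1073]
grip mask centroid 316.22575516693166 260.1881293057764
[ 254  175   52   58 1620] [278.2086 202.063 ]
scene 0.75 [277.5, 191.9, 299.9, 228.0]
side 0.55 [262.0, 184.6, 282.9, 213.0]
grip [0.5897 0.0451 0.1483] [array([ 0.1367, -0.8524]), array([0.0945, 0.067 ]), array([-0.1428, -0.2116])]
```

>>> play_rows(
  targets=[
    {"xyz": [-35,12,0],"twist": [0,0,-0.037],"grip": 0},
    {"xyz": [-75,25,0],"twist": [0,0,-0.037],"grip": 0},
    {"xyz": [-118,39,0],"twist": [0,0,-0.037],"grip": 0},
    {"xyz": [-118,39,20],"twist": [0,0,-0.037],"grip": 0},
    {"xyz": [-118,39,50],"twist": [0,0,-0.037],"grip": 0},
  ],
)

```text
t: 3.85
tool_pos: [0.6504, 0.0518, 0.2498]
tcp_rot: [0.001, -0.02, 1.0, 0.0]
force: [0.3, 0.1, 0.3]
width: 0.0001
finger_force: 0.0
```

>>> play_rows(
  targets=[
    {"xyz": [0,0,30],"twist": [0,0,0],"grip": 0},
    {"xyz": [0,0,60],"twist": [0,0,0],"grip": 0},
    {"xyz": [0,0,85],"twist": [0,0,0],"grip": 0},
    {"xyz": [0,0,101],"twist": [0,0,0],"grip": 0},
    {"xyz": [0,0,101],"twist": [0,0,0],"grip": 0},
  ],
)

```text
t: 4.35
tool_pos: [0.6463, 0.0513, 0.1457]
tcp_rot: [-0.003, -0.019, 1.0, 0.0]
force: [-0.3, 0.4, 0.1]
width: 0.0002
finger_force: 0.0
```

```bash
cat > look.py <<'E'
from h import *
import sys
np.set_printoptions(precision=4,suppress=True)
C=np.array([.554,.018]);y=.033;G=np.array([[np.cos(y),np.sin(y)],[-np.sin(y),np.cos(y)]])
s=env.sense();print('t',s['t'],'tcp',s['tool_pos'],s['tcp_rot'],'F',s['force'],'tool in gear mm',1000*G@(s['tool_pos'][:2]-C))
cams=[]
for n in ['scene','side','wrist']:
    k=vision.camera(n)
    if len(sys.argv)>1 and n in sys.argv[2:]: save(k,sys.argv[1]+n+'.png',(220,160,340,280) if n!='wrist' else None,4 if n!='wrist' else 1)
    r=outline_of(k,'grip')
    if r and r[0]['conf']>.4:
        v,u=np.nonzero(r[0]['mask']);cams.append((k,pose(k,s),(u.mean(),v.mean())));print(n,round(r[0]['conf'],2),r[0]['bbox'])
if len(cams)>1:
    P=tri([ray(k,u,t) for k,t,u in cams]);g=G@(P[:2]-C);print('grip gear mm',1000*g,P[2],'fore,side',np.arcsin(g/.145),[proj(k,P,t)[0]-u for k,t,u in cams])
E
python3 look.py a wrist scene
```

```text
t 4.35 tcp [0.6463 0.0513 0.1457] [-0.0031 -0.0191  0.9998  0.0001] F [-0.2572  0.4209  0.1183] tool in gear mm [93.3945 30.1895]
scene 0.57 [278.4, 202.6, 290.7, 227.5]
side 0.7 [262.5, 187.5, 280.6, 208.6]
wrist 0.74 [231.7, 84.2, 318.2, 199.7]
grip gear mm [37.8683 22.412 ] 0.14018374699817535 fore,side [0.2642 0.1552] [array([ 1.8896, -0.8883]), array([-0.1822,  0.7025]), array([-12.385 ,  -4.1487])]
```

>>> play_rows(
  targets=[
    {"xyz": [10,0,0],"twist": [0,0,0],"grip": 0},
    {"xyz": [18,0,0],"twist": [0,0,0],"grip": 0},
    {"xyz": [24,0,0],"twist": [0,0,0],"grip": 0},
    {"xyz": [30,0,0],"twist": [0,0,0],"grip": 0},
    {"xyz": [36,0,0],"twist": [0,0,0],"grip": 0},
  ],
)

```text
t: 5.15
tool_pos: [0.6122, 0.05, 0.1501]
tcp_rot: [0.001, -0.019, 1.0, 0.0]
force: [1.7, 0.0, 1.9]
width: -0.0
finger_force: 1.0
```

>>> play_rows(
  targets=[
    {"xyz": [6,0,0],"twist": [0,0,0],"grip": 0},
    {"xyz": [12,0,0],"twist": [0,0,0],"grip": 0},
    {"xyz": [18,0,0],"twist": [0,0,0],"grip": 0},
    {"xyz": [24,0,0],"twist": [0,0,0],"grip": 0},
    {"xyz": [24,0,0],"twist": [0,0,0],"grip": 0},
  ],
)

```text
t: 5.65
tool_pos: [0.5871, 0.0489, 0.1491]
tcp_rot: [-0.0, -0.019, 1.0, 0.0]
force: [0.3, 0.2, 0.3]
width: 0.0002
finger_force: 0.3
```

```bash
python3 look.py b wrist scene; python3 -c "
import cv2,numpy as np
a=cv2.imread('pics/bwrist.png')[:,120:440];b=cv2.imread('pics/bscene.png');b=cv2.resize(b,(420,420));cv2.imwrite('pics/bb.png',np.hstack([a,b]))"
```

```text
t 5.65 tcp [0.5871 0.0489 0.1491] [-0.0005 -0.0191  0.9998  0.    ] F [0.3162 0.2114 0.2653] tool in gear mm [34.0714 29.7907]
scene 0.75 [269.6, 194.3, 283.9, 225.1]
side 0.77 [276.8, 187.5, 286.8, 213.1]
wrist 0.76 [234.3, 173.9, 323.7, 287.8]
grip gear mm [12.0891 21.8274] 0.14148262883955828 fore,side [0.0835 0.1511] [array([ 2.1404, -1.6598]), array([-1.5371,  0.4703]), array([-15.9536, -11.5317])]
```

View pics/bb.png

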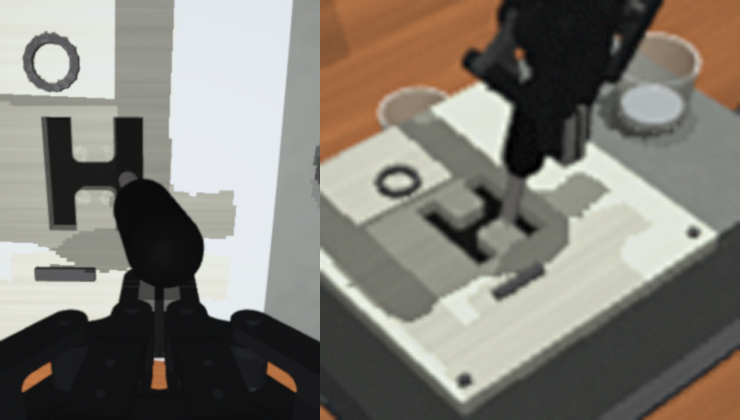

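Wrist view: the stem is at about (128,178), just far of the channel's centre line at row 174. About 9 mm more to go.

>>> play_rows(
  targets=[
    {"xyz": [4,0,0],"twist": [0,0,0],"grip": 0},
    {"xyz": [8,0,0],"twist": [0,0,0],"grip": 0},
    {"xyz": [9,0,0],"twist": [0,0,0],"grip": 0},
    {"xyz": [9,0,0],"twist": [0,0,0],"grip": 0},
  ],
)

```text
t: 6.35
tool_pos: [0.579, 0.0486, 0.1495]
tcp_rot: [0.0, -0.019, 1.0, 0.0]
force: [1.2, 1.1, 0.3]
width: -0.0
finger_force: 0.5
```

```bash
cat > crop.py <<'E'
from h import *
import sys
C=np.array([.554,.018]);y=.033;G=np.array([[np.cos(y),np.sin(y)],[-np.sin(y),np.cos(y)]])
s=env.sense();print(s['t'],s['force'],'tool gear',1000*G@(s['tool_pos'][:2]-C),s['tool_pos'][2])
out=[]
for n in ['wrist','scene','side']:
    c=vision.camera(n);T=pose(c,s)
    # predicted H outline corners & grid
    w=lambda x,yy,z:np.r_[C+G.T@np.array([x,yy]),z]
    p=proj(c,[w(0,0,.13)],T)[0].astype(int);h=100 if n=='wrist' else 45
    im=c['image'][:,:,::-1].copy()
    print(n,'gate corners',proj(c,[w(a,b,.1) for a,b in [(.0075,.0),(-.0075,0),(.03,.018),(-.03,.018)]],T).round(1).tolist(),'crop origin',p-h,'scale',390/2/h)
    t,l=max(p[1]-h,0),max(p[0]-h,0)
    out.append(cv2.resize(im[t:t+2*h,l:l+2*h],(390,390),interpolation=cv2.INTER_CUBIC))
cv2.imwrite('pics/'+sys.argv[1],np.hstack(out[:2]))
E
python3 crop.py c.png
```

```text
6.35 [1.16033192 1.0802439  0.32688388] tool gear [25.97840249 29.80080699] 0.1495495159043071
wrist gate corners [[222.7, 202.5], [221.6, 174.6], [257.2, 242.3], [255.8, 130.6]] crop origin [112 104] scale 1.95
scene gate corners [[268.9, 223.0], [264.1, 219.2], [282.8, 224.8], [263.9, 209.9]] crop origin [221 165] scale 4.333333333333333
side gate corners [[282.8, 206.3], [288.2, 207.8], [272.4, 208.8], [294.1, 214.7]] crop origin [240 154] scale 4.333333333333333
```

View pics/c.png

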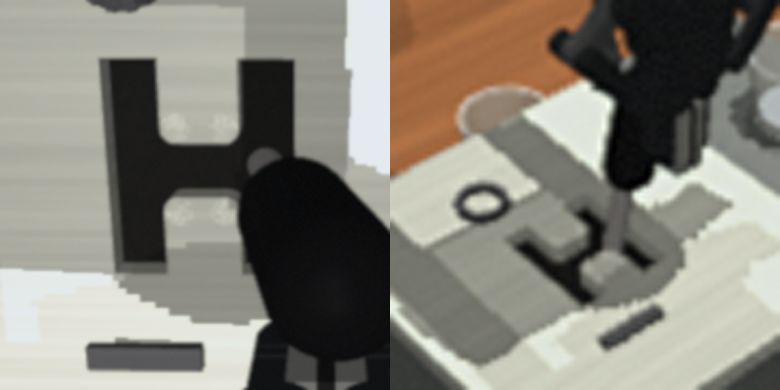

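The stem is centred in the channel: crop rows 143–190, stem centre about 166. Now I'll take the fingers around to the left of the grip.

>>> play_rows(
  targets=[
    {"xyz": [-16,0,-8],"twist": [0,0,0],"grip": 0},
    {"xyz": [-18,28,-8],"twist": [0,0,0],"grip": 0},
    {"xyz": [-16,56,-8],"twist": [0,0,0],"grip": 0},
    {"xyz": [8,58,-8],"twist": [0,0,0],"grip": 0},
    {"xyz": [26,58,-8],"twist": [0,0,0],"grip": 0},
  ],
)

```text
t: 7.0
tool_pos: [0.5495, 0.1064, 0.1563]
tcp_rot: [-0.001, -0.02, 1.0, -0.0]
force: [0.3, 0.4, 0.4]
width: 0.0001
finger_force: 0.0
```

```bash
python3 crop.py d.png
```

```text
7.0 [0.32125963 0.36603221 0.41449986] tool gear [-1.57246935 88.5351059 ] 0.15632967170875464
wrist gate corners [[123.8, 245.4], [120.8, 220.5], [158.4, 281.4], [149.0, 181.2]] crop origin [ -2 153] scale 1.95
scene gate corners [[268.9, 223.0], [264.1, 219.2], [282.8, 224.8], [263.9, 209.9]] crop origin [221 165] scale 4.333333333333333
side gate corners [[282.8, 206.3], [288.2, 207.8], [272.4, 208.8], [294.1, 214.7]] crop origin [240 154] scale 4.333333333333333
```

View pics/d.png

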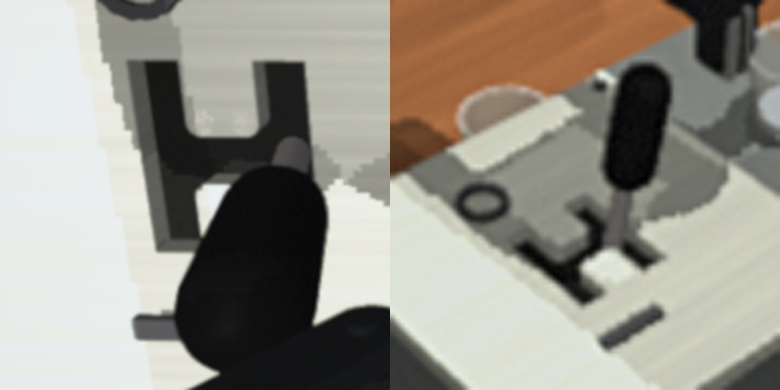

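Still aligned: stem within the channel rows (137–184 of the crop). Pushing right.

>>> play_rows(
  targets=[
    {"xyz": [0,-12,0],"twist": [0,0,0],"grip": 0},
    {"xyz": [0,-21,0],"twist": [0,0,0],"grip": 0},
    {"xyz": [0,-27,0],"twist": [0,0,0],"grip": 0},
    {"xyz": [0,-33,0],"twist": [0,0,0],"grip": 0},
    {"xyz": [0,-39,0],"twist": [0,0,0],"grip": 0},
  ],
)

```text
t: 7.65
tool_pos: [0.5528, 0.0662, 0.1576]
tcp_rot: [0.0, -0.019, 1.0, 0.001]
force: [0.1, 2.0, 1.8]
width: 0.0
finger_force: 0.9
```

>>> play_rows(
  targets=[
    {"xyz": [0,-6,0],"twist": [0,0,0],"grip": 0},
    {"xyz": [0,-12,0],"twist": [0,0,0],"grip": 0},
    {"xyz": [0,-18,0],"twist": [0,0,0],"grip": 0},
    {"xyz": [0,-24,0],"twist": [0,0,0],"grip": 0},
    {"xyz": [0,-24,0],"twist": [0,0,0],"grip": 0},
  ],
)

```text
t: 8.15
tool_pos: [0.5532, 0.0416, 0.1571]
tcp_rot: [-0.0, -0.019, 1.0, -0.0]
force: [0.3, 0.2, 0.6]
width: 0.0002
finger_force: 0.2
```

```bash
python3 crop.py e.png
```

```text
8.15 [0.3105849  0.20316059 0.56063425] tool gear [-2.13828304e-02  2.36604856e+01] 0.15709327612194418
wrist gate corners [[237.2, 243.2], [236.5, 218.1], [269.0, 279.1], [268.6, 178.5]] crop origin [130 151] scale 1.95
scene gate corners [[268.9, 223.0], [264.1, 219.2], [282.8, 224.8], [263.9, 209.9]] crop origin [221 165] scale 4.333333333333333
side gate corners [[282.8, 206.3], [288.2, 207.8], [272.4, 208.8], [294.1, 214.7]] crop origin [240 154] scale 4.333333333333333
```

View pics/e.png

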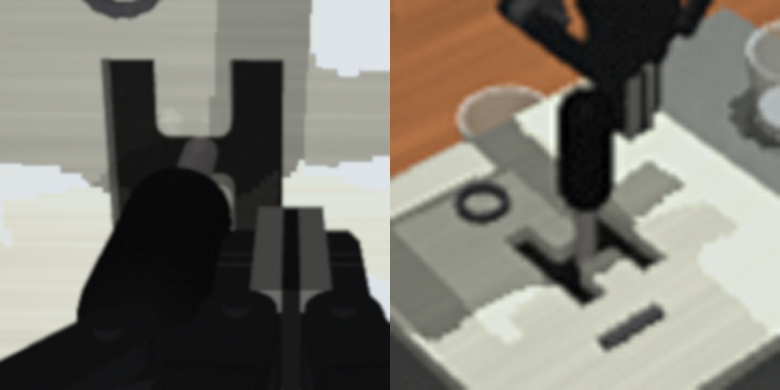

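The lever is mid-channel (stem crop px 197,155; gate centre column about 193). Continuing right.

>>> play_rows(
  targets=[
    {"xyz": [0,-6,0],"twist": [0,0,0],"grip": 0},
    {"xyz": [0,-12,0],"twist": [0,0,0],"grip": 0},
    {"xyz": [0,-18,0],"twist": [0,0,0],"grip": 0},
    {"xyz": [0,-24,0],"twist": [0,0,0],"grip": 0},
    {"xyz": [0,-27,0],"twist": [0,0,0],"grip": 0},
  ],
)

```text
t: 8.8
tool_pos: [0.5541, 0.0149, 0.157]
tcp_rot: [-0.0, -0.019, 1.0, -0.0]
force: [0.1, 2.3, -0.8]
width: 0.0002
finger_force: 0.6
```

>>> play_rows(
  targets=[
    {"xyz": [0,-2,0],"twist": [0,0,0],"grip": 0},
    {"xyz": [0,-2,0],"twist": [0,0,0],"grip": 0},
  ],
)

```text
t: 9.0
tool_pos: [0.5542, 0.0133, 0.1569]
tcp_rot: [-0.0, -0.019, 1.0, -0.0]
force: [-0.3, 0.3, -0.5]
width: 0.0005
finger_force: 0.3
```

```bash
python3 crop.py f.png
```

```text
9.0 [-0.26118339  0.28666667 -0.52721163] tool gear [ 0.04466984 -4.75035713] 0.1569199991263704
wrist gate corners [[287.1, 243.4], [287.4, 218.3], [317.5, 279.4], [321.2, 178.7]] crop origin [188 151] scale 1.95
scene gate corners [[268.9, 223.0], [264.1, 219.2], [282.8, 224.8], [263.9, 209.9]] crop origin [221 165] scale 4.333333333333333
side gate corners [[282.8, 206.3], [288.2, 207.8], [272.4, 208.8], [294.1, 214.7]] crop origin [240 154] scale 4.333333333333333
```

View pics/f.png

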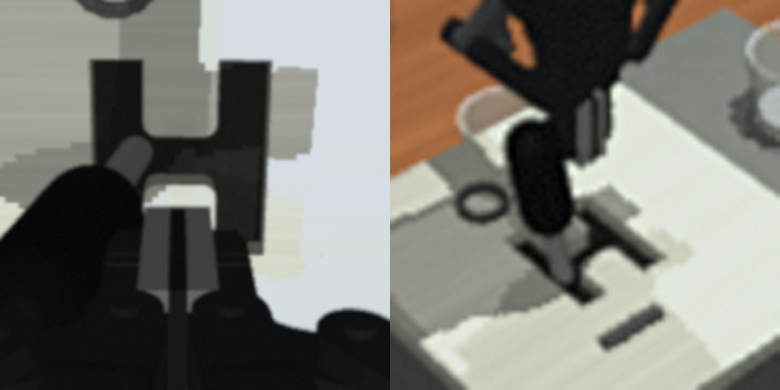

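The stem's right edge (about 152) still overlaps the near tongue edge (142), so it needs a few mm more.

>>> play_rows(
  targets=[
    {"xyz": [0,-3,0],"twist": [0,0,0],"grip": 0},
    {"xyz": [0,-6,0],"twist": [0,0,0],"grip": 0},
    {"xyz": [0,-7,0],"twist": [0,0,0],"grip": 0},
    {"xyz": [0,-7,0],"twist": [0,0,0],"grip": 0},
  ],
)

```text
t: 9.55
tool_pos: [0.5547, 0.0064, 0.1572]
tcp_rot: [0.0, -0.019, 1.0, 0.0]
force: [-0.2, 0.8, -1.0]
width: -0.0
finger_force: 0.4
```

```bash
python3 crop.py g.png
```

```text
9.55 [-0.19040413  0.82588732 -0.95080501] tool gear [  0.27159093 -11.56541718] 0.15718377542366782
wrist gate corners [[299.1, 242.9], [299.7, 217.7], [329.0, 278.8], [333.8, 178.2]] crop origin [202 151] scale 1.95
scene gate corners [[268.9, 223.0], [264.1, 219.2], [282.8, 224.8], [263.9, 209.9]] crop origin [221 165] scale 4.333333333333333
side gate corners [[282.8, 206.3], [288.2, 207.8], [272.4, 208.8], [294.1, 214.7]] crop origin [240 154] scale 4.333333333333333
```

View pics/g.png

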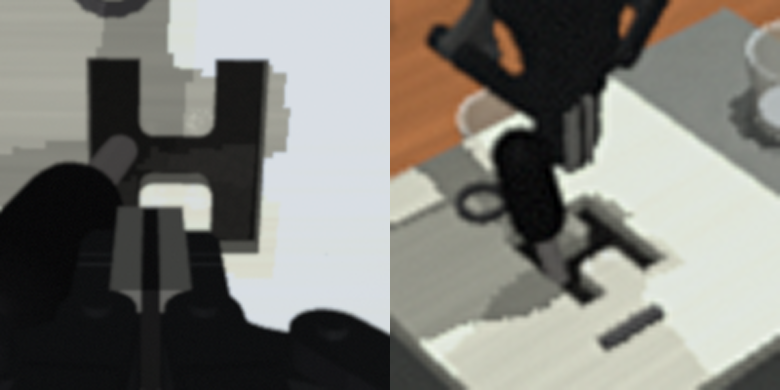

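The stem is now fully in the right column (right edge 138, tongue edge 140). Next, round to the grip's far side.

>>> play_rows(
  targets=[
    {"xyz": [0,16,0],"twist": [0,0,0],"grip": 0},
    {"xyz": [-28,18,0],"twist": [0,0,0],"grip": 0},
    {"xyz": [-45,16,0],"twist": [0,0,0],"grip": 0},
    {"xyz": [-45,-12,6],"twist": [0,0,0],"grip": 0},
    {"xyz": [-45,-22,7],"twist": [0,0,0],"grip": 0},
  ],
)

```text
t: 10.2
tool_pos: [0.6005, -0.0141, 0.1494]
tcp_rot: [-0.001, -0.019, 1.0, -0.0]
force: [-0.2, -0.4, 0.2]
width: 0.0002
finger_force: 0.0
```

>>> play_rows(
  targets=[
    {"xyz": [8,0,0],"twist": [0,0,0],"grip": 0},
    {"xyz": [15,0,0],"twist": [0,0,0],"grip": 0},
    {"xyz": [21,0,0],"twist": [0,0,0],"grip": 0},
    {"xyz": [27,0,0],"twist": [0,0,0],"grip": 0},
    {"xyz": [33,0,0],"twist": [0,0,0],"grip": 0},
  ],
)

```text
t: 10.7
tool_pos: [0.5673, -0.0143, 0.1511]
tcp_rot: [0.001, -0.019, 1.0, 0.0]
force: [1.1, 1.1, 0.0]
width: -0.0
finger_force: 0.7
```

```bash
python3 crop.py h.png
```

```text
10.7 [1.10514916 1.14553416 0.01408447] tool gear [ 12.23666845 -32.74738286] 0.15112789350888553
wrist gate corners [[339.1, 226.4], [340.5, 199.8], [368.9, 264.4], [377.4, 158.0]] crop origin [249 132] scale 1.95
scene gate corners [[268.9, 223.0], [264.1, 219.2], [282.8, 224.8], [263.9, 209.9]] crop origin [221 165] scale 4.333333333333333
side gate corners [[282.8, 206.3], [288.2, 207.8], [272.4, 208.8], [294.1, 214.7]] crop origin [240 154] scale 4.333333333333333
```

View pics/h.png

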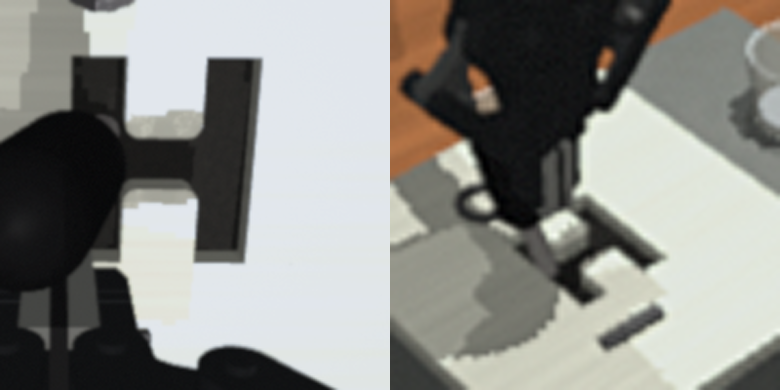

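The lever is moving into the near-right slot. I'm out of picture views, so I'll finish by force and by network measurement.

>>> play_rows(
  targets=[
    {"xyz": [6,0,0],"twist": [0,0,0],"grip": 0},
    {"xyz": [12,0,0],"twist": [0,0,0],"grip": 0},
    {"xyz": [18,0,0],"twist": [0,0,0],"grip": 0},
    {"xyz": [23,0,0],"twist": [0,0,0],"grip": 0},
  ],
)

```text
t: 11.25
tool_pos: [0.5437, -0.0158, 0.1498]
tcp_rot: [-0.0, -0.019, 1.0, 0.0]
force: [1.5, 0.9, -0.2]
width: 0.0001
finger_force: 0.6
```

>>> play_rows(
  targets=[
    {"xyz": [1.5,0,0],"twist": [0,0,0],"grip": 0},
    {"xyz": [3,0,0],"twist": [0,0,0],"grip": 0},
    {"xyz": [3,0,0],"twist": [0,0,0],"grip": 0},
  ],
)

```text
t: 11.55
tool_pos: [0.5413, -0.016, 0.1502]
tcp_rot: [-0.0, -0.019, 1.0, -0.0]
force: [0.8, -0.2, 0.1]
width: -0.0004
finger_force: 0.3
```

```bash
python3 look.py
```

```text
t 11.55 tcp [ 0.5413 -0.016   0.1502] [-0.     -0.0191  0.9998 -0.    ] F [ 0.8093 -0.1512  0.0692] tool in gear mm [-13.7867 -33.538 ]
scene 0.72 [233.0, 195.3, 254.8, 230.2]
side 0.8 [300.9, 177.8, 313.1, 202.0]
wrist 0.91 [230.9, 191.6, 317.7, 266.3]
grip gear mm [-32.4886 -38.4213] 0.1391987921204812 fore,side [-0.226  -0.2682] [array([-1.9621, -1.3858]), array([-1.8514,  1.0478]), array([-3.0494, -0.5072])]
```

>>> play_rows(
  targets=[
    {"xyz": [1,0,0],"twist": [0,0,0],"grip": 0},
    {"xyz": [2,0,0],"twist": [0,0,0],"grip": 0},
  ],
)

```text
t: 12.05
tool_pos: [0.5396, -0.016, 0.1502]
tcp_rot: [0.0, -0.019, 1.0, 0.0]
force: [1.2, 0.2, 0.4]
width: -0.0002
finger_force: 0.5
```

>>> play_rows(
  targets=[
    {"xyz": [1,0,0],"twist": [0,0,0],"grip": 0},
    {"xyz": [2,0,0],"twist": [0,0,0],"grip": 0},
  ],
)

```text
t: 12.25
tool_pos: [0.5374, -0.016, 0.1502]
tcp_rot: [0.0, -0.019, 1.0, 0.0]
force: [2.0, 0.4, 0.4]
width: 0.0
finger_force: 0.5
```

Still free (gear x ≈ -17.7). Continuing in 1 mm steps.

>>> play_rows(
  targets=[
    {"xyz": [1,0,0],"twist": [0,0,0],"grip": 0},
    {"xyz": [1,0,0],"twist": [0,0,0],"grip": 0},
  ],
)

```text
t: 12.45
tool_pos: [0.5364, -0.0161, 0.1502]
tcp_rot: [0.0, -0.019, 1.0, 0.0]
force: [0.8, -0.4, 0.3]
width: 0.0
finger_force: 0.5
```

>>> play_rows(
  targets=[
    {"xyz": [1,0,0],"twist": [0,0,0],"grip": 0},
    {"xyz": [1,0,0],"twist": [0,0,0],"grip": 0},
  ],
)

```text
t: 12.65
tool_pos: [0.5356, -0.0161, 0.1503]
tcp_rot: [0.0, -0.019, 1.0, 0.0]
force: [1.9, 0.2, 0.2]
width: -0.0
finger_force: 0.8
```

```bash
python3 look.py
```

```text
t 12.65 tcp [ 0.5356 -0.0161  0.1503] [ 0.0003 -0.0191  0.9998  0.    ] F [1.9347 0.1815 0.1582] tool in gear mm [-19.4901 -33.505 ]
scene 0.7 [231.1, 193.4, 254.6, 224.8]
side 0.77 [298.0, 176.0, 315.6, 205.9]
wrist 0.79 [231.8, 189.2, 315.4, 263.4]
grip gear mm [-35.6942 -37.7737] 0.1342075143441867 fore,side [-0.2487 -0.2635] [array([-2.4594, -1.4573]), array([-1.9953,  1.1992]), array([-2.1517,  0.5313])]
```

>>> play_rows(
  targets=[
    {"xyz": [1,0,0],"twist": [0,0,0],"grip": 0},
    {"xyz": [1,0,0],"twist": [0,0,0],"grip": 0},
  ],
)

```text
t: 13.15
tool_pos: [0.5347, -0.0162, 0.1502]
tcp_rot: [0.0, -0.019, 1.0, 0.0]
force: [2.6, -0.6, -0.6]
width: 0.0002
finger_force: 1.2
```

>>> play_rows(
  targets=[
    {"xyz": [1,0,0],"twist": [0,0,0],"grip": 0},
    {"xyz": [1,0,0],"twist": [0,0,0],"grip": 0},
  ],
)

```text
t: 13.35
tool_pos: [0.5338, -0.0162, 0.1503]
tcp_rot: [0.001, -0.019, 1.0, 0.0]
force: [3.7, 0.0, -1.1]
width: -0.0002
finger_force: 1.6
```

>>> play_rows(
  targets=[
    {"xyz": [1,0,0],"twist": [0,0,0],"grip": 0},
    {"xyz": [1,0,0],"twist": [0,0,0],"grip": 0},
  ],
)

```text
t: 13.55
tool_pos: [0.5329, -0.0162, 0.1503]
tcp_rot: [0.001, -0.019, 1.0, 0.0]
force: [5.0, 0.8, -1.2]
width: 0.0
finger_force: 2.1
```

>>> play_rows(
  targets=[
    {"xyz": [1,0,0],"twist": [0,0,0],"grip": 0},
    {"xyz": [1,0,0],"twist": [0,0,0],"grip": 0},
  ],
)

```text
t: 13.75
tool_pos: [0.5321, -0.0162, 0.1505]
tcp_rot: [0.001, -0.019, 1.0, 0.0]
force: [6.1, 0.7, -2.6]
width: -0.0002
finger_force: 2.4
```

Force is climbing steadily to about 6 N, so the lever is at the stop. Backing off and rising.

>>> play_rows(
  targets=[
    {"xyz": [-10,0,0],"twist": [0,0,0],"grip": 0},
    {"xyz": [-30,0,0],"twist": [0,0,0],"grip": 0},
    {"xyz": [-50,0,-10],"twist": [0,0,0],"grip": 0},
    {"xyz": [-60,0,-50],"twist": [0,0,0],"grip": 0},
    {"xyz": [-60,0,-90],"twist": [0,0,0],"grip": 0},
  ],
)

```text
t: 14.25
tool_pos: [0.5908, -0.014, 0.2386]
tcp_rot: [-0.004, -0.019, 1.0, 0.0]
force: [0.3, 0.7, 0.1]
width: -0.0004
finger_force: 0.0
```

>>> play_rows(
  targets=[
    {"xyz": [15,20,-45],"twist": [0,0,0],"grip": 0},
    {"xyz": [30,35,-60],"twist": [0,0,0],"grip": 0},
    {"xyz": [30,35,-60],"twist": [0,0,0],"grip": 0},
    {"xyz": [30,35,-60],"twist": [0,0,0],"grip": 0},
  ],
)

```text
t: 14.65
tool_pos: [0.5598, 0.0197, 0.2999]
tcp_rot: [-0.001, -0.019, 1.0, -0.0]
force: [0.1, -0.0, -0.9]
width: -0.0
finger_force: 0.0
```

```bash
python3 look.py
cat > fit.py <<'E'
# fit the lever angles: project a rod model (grip hull) and match to grip masks
from h import *
from scipy.optimize import minimize
C=np.array([.554,.018]);y=.033;Rz=R.from_euler('z',y).as_matrix()
s=env.sense();D=[]
for n in ['scene','side','wrist']:
    c=vision.camera(n);r=outline_of(c,'grip')
    if r: D.append((n,c,pose(c,s),r[0]['mask']))
a=np.linspace(0,2*np.pi,24)
sph=np.array([[.013*np.cos(t)*np.cos(p),.013*np.cos(t)*np.sin(p),.013*np.sin(t)] for t in np.linspace(-1.5,1.5,9) for p in a])
rod=np.vstack([sph+[0,0,.145+.02],sph+[0,0,.145-.02]])
def iou(x,D):
    f,sd=x;d=np.array([np.sin(f),np.sin(sd),0]);d[2]=np.sqrt(1-d@d)
    A=R.align_vectors([d],[[0,0,1]])[0].as_matrix()
    P=(rod@A.T+[0,0,.015])@Rz.T+[*C,0];o=[]
    for n,c,T,m in D:
        h=cv2.convexHull((proj(c,P,T)*16).astype(np.int32));im=np.zeros(m.shape,np.uint8);cv2.fillConvexPoly(im,h,1,shift=4)
        o.append((im.astype(bool)&m).sum()/((im>0)|m).sum())
    return np.array(o)
for sub in [D]+[[d] for d in D]:
    v=max(((iou((f,sd),sub).mean(),f,sd) for f in np.arange(-.36,-.1,.02) for sd in np.arange(-.3,-.1,.02)))
    print([d[0] for d in sub],np.round(v,3),iou(v[1:],sub).round(2))
E
python3 fit.py
```

```text
t 14.65 tcp [0.5598 0.0197 0.2999] [-0.0006 -0.0192  0.9998 -0.0003] F [ 0.1136 -0.0074 -0.8726] tool in gear mm [5.8113 1.5371]
scene 0.55 [230.0, 184.9, 253.2, 226.2]
side 0.6 [298.0, 175.5, 317.2, 205.3]
wrist 0.71 [208.3, 107.7, 259.1, 154.9]
grip gear mm [-41.2299 -33.2666] 0.14600925261982503 fore,side [-0.2883 -0.2315] [array([-0.7179,  0.1361]), array([-0.2507, -0.1774]), array([ 1.7579, -0.0213])]
['scene', 'side', 'wrist'] [ 0.8  -0.3  -0.22] [0.76 0.8  0.84]
['scene'] [ 0.757 -0.3   -0.22 ] [0.76]
['side'] [ 0.799 -0.3   -0.22 ] [0.8]
['wrist'] [ 0.87 -0.3  -0.24] [0.87]
```

All three cameras fit fore -0.30, side about -0.22, so the lever is home in the near-right (ring) slot, and the arm is clear above it.

```bash
python3 -c "
from rig import env
print(env.finish_job())"
```

```text
the job is handed in; nothing more can be done
None
```

The gear lever is fully home in the near-right slot, the one marked with the ring, reached by pushing only and without entering the bar slot. The arm is clear of everything and the job is handed in.

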